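# Close the two wiring boxes with their own lids

### The arm

A 7-joint arm with a two-finger parallel gripper is mounted at the origin on the work surface. World frame = base frame: x ahead of the robot, y to its left, z up, the work surface at z = 0. Lengths are in m, angles in rad, forces in N, time in s.
With the tool pointing down it reaches from about 0.4 to 0.85 m from the base axis. Payload 4.5 kg.
Tool frame: the origin (TCP) lies midway between the tips of the shut fingers; the grasp point (between the pads) lies 19 mm behind it; z points along the fingers, y is the line along which they close (so a half turn about z gives the same grasp; the last joint's range is limited). The gripper opens to 88 mm and grips with 3 to 60 N. Pads are 18 mm wide; open, the fingers measure 123 mm over their backs; the gripper's body (75 mm by 187 mm) begins 45 mm behind the grasp point.
Start: joints at [1.19, 0.689, -0.195, 1.565, 0.157, 0.902, -0.215], TCP at [0.252, -0.572, 0.239] pointing down, gripper open.
Joint ranges: [-3.01, 3.01], [-0.46, 2.08], [-1.47, 1.51], [0.13, 2.56], [-1, 4.14], [0.04, 2.09], [-2.66, 2.66]. Speed limits (rad/s): [2.57, 2.57, 3.14, 3.14, 3.14, 3.14, 3.14].

### API

Orientations are given as a unit quaternion [x, y, z, w].
In Python, from plant import sensors, eyes, finish_job gives the robot as it stands.
- The arm moves only by the tool send_rows, never from a script. Its argument "rows" is text: rows parted by semicolons, each of 4 numbers parted by spaces: the shift along the tool's x, y, z normalised to -1 to 1, where 1 is 30 cm, then the turn about the tool's z normalised to -1 to 1, where 1 is 2 pi rad. A call has 1 to 10 rows; each row is the pose to reach, as a shift and turn from the pose commanded when the call began, along the tool's axes at that moment, turning the shorter way round; what a row does not reach only later rows make up. A row lasts 1/12 s, in which the tool goes at most 41.7 mm and 7.16 degrees, less where a joint would pass 70% of its speed; a pose out of reach is approached as far as the arm can. A call with a number of a shift or a turn outside -1 to 1 is refused whole. A call with a gripper value outside its range is refused whole. "jaw" is the closure, from -1 (fully open) to 1 (shut), set as the call begins (left out, the last holds). The fingers move at their own pace and stop on an object; "force" is the grip in N (left out, the last holds). Time passes only in rows, so rows that repeat a pose let the fingers close. It gives the time, the measured TCP pose, the force, the opening and the grip force at its end, in the units of the state.
- sensors.get_state(): the state, without advancing time (a new reading comes with each control period).
- eyes.snapshot(name): name is "scene" or "top" or "wrist"; returns (picture, depth): 420x560x3 uint8, red, green, blue; 420x560 float32, m along the optical axis (not along the pixel's ray), 0 where there is no reading.
- eyes.calibration(name): a dict with "fov_y" (degrees; the focal length in pixels is half the picture's height over the tangent of half this angle, whatever the lens; pixels are square), "cx", "cy" (the principal point, pixels), "world_from_camera" (4x4, takes a point from camera to world coordinates). Camera axes: x right, y down, z forward; pixel columns grow to the right and rows downward; lengths in m; the calibration is good to about 2 mm. A picture is of the moment at which its call begins: read the wrist's pose just before it. calibration takes no time and is no camera call; for the wrist camera it gives the pose at the moment of the call.
- finish_job(): hands the job in; it is judged then, once.
The state is a dict: "clock": time; "q": joint angles; "qd": joint speeds; "joint_torque": joint torques, N m; "tool_pos": TCP position; "eef_rot": TCP orientation; "contact_force": force on the tool from outside, world axes, zero at the start; "moment": the same for the moment, N m; "opening": opening from 0.0 (shut) to 1.0 (fully open); "finger_force": force on a finger pad.
Only numpy, scipy, OpenCV 4.12 (cv2) and the standard library are available. Lean on these libraries where they do the work, as an engineer would, in place of code of your own. Each camera call takes 0.05 s, during which the arm holds its last target. There are 200 camera calls.

### The job

Close both wiring boxes, each with the lid of its own colour: the lid lies flat and square on the box, handle up, its tongue slid fully home under the box's keeper bar. The blue lid has been pushed under the low steel riser, with only its tongue showing, and must be drawn out first. Leave both boxes standing upright on the bench, and do not disturb the pulley, the thread cone or the oil bottle.

Things in the scene. Friction and masses are not known exactly. Their poses are not given: they have to be found in the camera images.
- lid_blue: blue flat lid, plate 108 (x) by 78 (y) by 6 mm. Black bar handle on top, centred, 50 mm along x, 14 mm wide, 6 to 30 mm above the underside. Its blue tongue, 24 mm wide, 12 mm thick, sticks out 34 mm from the middle of its -x end. Origin: centre of the plate's underside, z up. 0.22 kg. Starts handle up on the bench under the riser, only its tongue sticking out in front.
- lid_blue_tongue (a point): middle of the blue lid's tongue, on its underside: 71 mm from the lid's origin along the lid's -x
- box_blue: blue open metal box, 112 (x) by 80 (y) by 50 mm high, wall 5 mm, loose, 1.2 kg. At its -x end a steel keeper: two 8 mm square posts (x -63 to -55 mm, 32 mm apart inside) with a crossbar, its underside 18 mm and top 24 mm above the rim. Origin: centre of the box's underside, z up.
- box_blue_seat (a point): centre of the blue box's mouth at rim height (50 mm above its underside): the lid's origin lies here when the lid is on
- box_blue_slot (a point): point at rim height 71 mm from the blue box's centre along its -x, just beyond the keeper: the middle of the tongue lies here when the lid is on
- lid_orange: orange flat lid, plate 108 (x) by 78 (y) by 6 mm. Black bar handle on top, centred, 50 mm along x, 14 mm wide, 6 to 30 mm above the underside. Its orange tongue, 24 mm wide, 12 mm thick, sticks out 34 mm from the middle of its -x end. Origin: centre of the plate's underside, z up. 0.22 kg. Starts handle up, in the open.
- lid_orange_tongue (a point): middle of the orange lid's tongue, on its underside: 71 mm from the lid's origin along the lid's -x
- box_orange: orange open metal box, 112 (x) by 80 (y) by 50 mm high, wall 5 mm, loose, 1.2 kg. At its -x end a steel keeper: two 8 mm square posts (x -63 to -55 mm, 32 mm apart inside) with a crossbar, its underside 18 mm and top 24 mm above the rim. Origin: centre of the box's underside, z up.
- box_orange_seat (a point): centre of the orange box's mouth at rim height (50 mm above its underside): the lid's origin lies here when the lid is on
- box_orange_slot (a point): point at rim height 71 mm from the orange box's centre along its -x, just beyond the keeper: the middle of the tongue lies here when the lid is on
- riser: low steel riser (bridge) screwed to the bench, 140 (x) by 136 (y) mm; roof underside 42 mm, top 48 mm above the bench; closed sides (8 mm walls) and back, open at its -x side, towards the robot; yellow stripe along the roof's front edge, at x = -70 mm. Origin: centre of its footprint on the bench, x points into it, z up.
- pulley: dark steel belt pulley standing on the bench, 48 mm across, 30 mm high, origin under its centre; not part of the job
- thread_cone: white cone of thread, 67 mm across at the foot, 123 mm high, origin under its centre; not part of the job
- oil_bottle: amber oil bottle with a red cap, 44 mm across, 100 mm high, origin under its centre; not part of the job
Not all that is in view belongs to the job. Of the things that look like the box_orange, the smaller one is meant.

How it is judged:
At the end, for the whole second after the job is handed in: Each lid on the box of its own colour: underside centre within 10 mm of the mouth's centre and under 4 mm above the rim, tongue's middle within 10 mm of its place past the keeper, flat to 0.06 rad. Boxes upright on the bench (0.06 rad, 10 mm). All at rest (distance between lid_blue and box_blue_seat below 0.01 m and distance between lid_blue_tongue and box_blue_slot below 0.01 m and z of lid_blue in the frame of box_blue_seat below 0.004 m and angle between the z axis of lid_blue and the z axis of box_blue, either way round below 0.06 rad and angle between each of box_blue, box_orange's own z axis and vertical below 0.06 rad and height (world z) of each of box_blue, box_orange below 0.01 m and linear speed of each of lid_blue, box_blue, lid_orange, box_orange below 0.02 m/s and distance between lid_orange and box_orange_seat below 0.01 m and distance between lid_orange_tongue and box_orange_slot below 0.01 m and z of lid_orange in the frame of box_orange_seat below 0.004 m and angle between the z axis of lid_orange and the z axis of box_orange, either way round below 0.06 rad); the robot touches nothing.
It fails at once if the belt pulley was shifted more than 30 mm or tipped over (distance of pulley from where it was at the start of the episode above 0.03 m or angle between pulley's own z axis and vertical above 0.5 rad).
It fails at once if the thread cone was shifted more than 30 mm or tipped over (distance of thread_cone from where it was at the start of the episode above 0.03 m or angle between thread_cone's own z axis and vertical above 0.5 rad).
It fails at once if the oil bottle was shifted more than 30 mm or tipped over (distance of oil_bottle from where it was at the start of the episode above 0.03 m or angle between oil_bottle's own z axis and vertical above 0.5 rad).
It also fails if it takes over 62 s, if anything falls off the work surface, if the arm or the gripper's body presses on something with over 40 N, if the wrist force passes 120 N, or if a joint passes its speed limit or range.

## Working session

There is one attempt and no reset: what is moved stays moved. The work goes in short steps, Python scripts to look and compute and a tool call to move; the robot and the scene stay as the last step left them, time stands still between calls to the robot, and variables do not carry over. Pictures are saved under pics/ and viewed, at most 10 in all, crops included, and the job is handed in when it is done.

Besides the shell and the picture viewer there is one more tool, called after "Emit:" as a command line: name --argument value ..., lists and objects as JSON in quotes. send_rows: Moves the arm, as the interface text tells. Scaled input: -1 to 1 covers 30 cm each way for a shift and 2 pi rad each way for a turn. Its arguments: {"type":"object","properties":{"rows":{"type":"string"},"jaw":{"type":"number"},"force":{"type":"number"}},"required":["rows"]}

```bash
ls; mkdir -p pics; python3 - <<'E'
from plant import sensors, eyes
import cv2,numpy as np
for n in("top","scene"):
    p,d=eyes.snapshot(n); np.savez("pics/%s0.npz"%n,p=p,d=d)
    cv2.imwrite("pics/%s0.png"%n,p[:,:,::-1]); c=eyes.calibration(n); print(n,c)
s=sensors.get_state(); print(s)
E
```

```text
pics
top {'fov_y': 57.2314537652657, 'cx': 279.71150561390755, 'cy': 209.05687390396503, 'world_from_camera': array([[-0.00227136, -0.98707984,  0.16021305,  0.41696708],
       [-0.9998787 ,  0.00471043,  0.01484578, -0.01066549],
       [-0.01540864, -0.1601599 , -0.98697081,  0.8328048 ],
       [ 0.        ,  0.        ,  0.        ,  1.        ]])}
scene {'fov_y': 56.53390325595824, 'cx': 279.19232784529044, 'cy': 209.0701637029747, 'world_from_camera': array([[-0.66005429,  0.59355152, -0.46046164,  0.97469928],
       [ 0.7512171 ,  0.52062562, -0.40573616,  0.37866757],
       [-0.00109718, -0.61371455, -0.78952723,  0.8291727 ],
       [ 0.        ,  0.        ,  0.        ,  1.        ]])}
{'clock': 0.1, 'q': array([ 1.18979099,  0.68987615, -0.19452504,  1.56619424,  0.15730198,
        0.90252646, -0.21509916]), 'qd': array([ 0.00057385, -0.00178809,  0.00012337, -0.00168334,  0.0006954 ,
        0.00201341, -0.00075495]), 'joint_torque': array([-3.30041497e-03, -5.28501570e+01, -1.27174772e+00, -1.53837472e+01,
       -5.26606722e-02,  1.94689019e-03,  2.30482658e-05]), 'tool_pos': array([ 0.25162167, -0.5715095 ,  0.23801753]), 'eef_rot': array([ 9.78560851e-01,  2.05956330e-01, -2.24648800e-04, -7.74626717e-04]), 'contact_force': array([ 0.12321876,  0.52485197, -0.27306285]), 'moment': array([ 0.02087135,  0.03270839, -0.01960139]), 'finger_force': 0.0, 'opening': 1.0016223576923315}
```

View pics/top0.png

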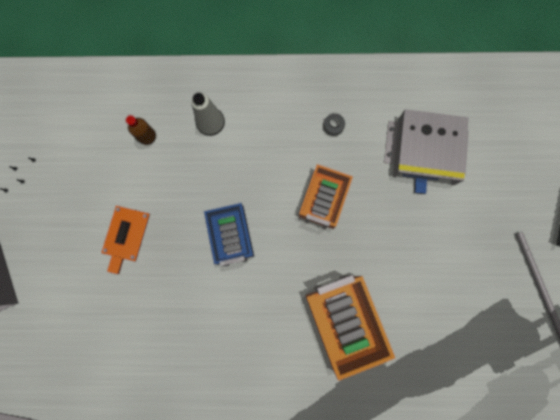

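View pics/scene0.png

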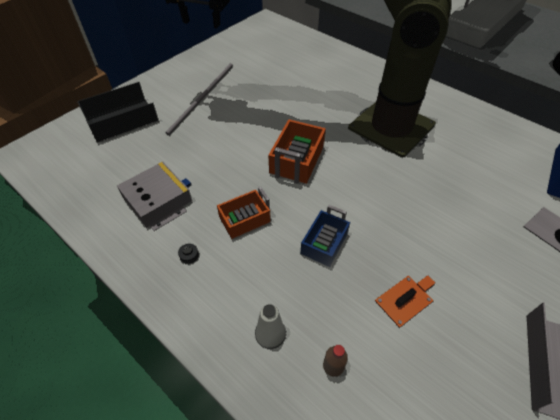

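Top view: the orange lid is at (126,235), the blue box at (229,235) with its keeper facing down in the image, and the small orange box at (325,197). The riser is at (430,147) with the blue tongue at (420,185). The large orange box at (348,325) is a decoy. The scene view agrees.

```bash
cat > h.py <<'E'
import numpy as np,cv2
from plant import sensors,eyes
def cloud(n,p,d,c):
    f=p.shape[0]/2/np.tan(np.radians(c["fov_y"]/2)); v,u=np.mgrid[:p.shape[0],:p.shape[1]]
    P=np.stack([(u-c["cx"])/f*d,(v-c["cy"])/f*d,d],-1); T=c["world_from_camera"]
    return P@T[:3,:3].T+T[:3,3]
def hsv(p): return cv2.cvtColor(p,cv2.COLOR_RGB2HSV)
def blobs(m,amin=60):
    n,l,s,c=cv2.connectedComponentsWithStats(m.astype(np.uint8)); return [(l==i) for i in range(1,n) if s[i,4]>=amin]
def rect(P):
    (x,y),(w,h),a=cv2.minAreaRect((P[:,:2]*1000).astype(np.float32)); return np.round([x,y,w,h,a],1)
def yaw(q): return 2*np.arctan2(q[1],q[0])
def go(x,y,z,deg,s=None):
    "scaled row from present pose to world pose with tool x axis at deg (mod 180)"
    s=s or sensors.get_state(); p=s["tool_pos"]; a=yaw(s["eef_rot"])
    dx,dy,dz=x-p[0],y-p[1],z-p[2]
    t=-(np.radians(deg)-a); t=(t+np.pi/2)%np.pi-np.pi/2
    return np.round([(dx*np.cos(a)+dy*np.sin(a))/.3,(dx*np.sin(a)-dy*np.cos(a))/.3,-dz/.3,t/2/np.pi],4)
E
python3 - <<'E'
from h import *
for n in("top","scene"):
    z=np.load("pics/%s0.npz"%n); p,d=z["p"],z["d"]; P=cloud(n,p,d,eyes.calibration(n)); H=hsv(p)
    h,s,v=[H[...,i].astype(int) for i in range(3)]
    on=(d>0)&(abs(P[...,0]-.5)<.4)&(abs(P[...,1])<.6)
    bench=on&(s<40)&(v>120); print(n,"benchz",np.percentile(P[bench][:,2],[10,50,90]).round(4))
    for nm,m in(("orange",(h>3)&(h<18)&(s>150)),("blue",(h>100)&(h<125)&(s>120)),("yellow",(h>22)&(h<35)&(s>150))):
        for b in blobs(m&on,25):
            Q=P[b]; uv=np.argwhere(b).mean(0).round()[::-1]; zz=Q[:,2]; 
            top=Q[zz>np.percentile(zz,95)-.008]
            print(n,nm,uv,len(Q),"z95",np.percentile(zz,95).round(4),"toprect",rect(top),"all",rect(Q))
    m=on&(P[...,2]>.015)&(s<110)
    for b in blobs(m,40):
        Q=P[b]; print("  grey",np.argwhere(b).mean(0).round()[::-1],len(Q),"zmax",Q[:,2].max().round(3),rect(Q),rect(Q[Q[:,2]>Q[:,2].max()-.01]))
E
```

```text
top benchz [-0.003  -0.0011  0.001 ]
top orange [141. 131.] 321 z95 0.0856 toprect [715.9 296.7   8.5  19.1  53.9] all [714.3 295.7  26.3  35.9  54.4]
top orange [324. 193.] 917 z95 0.0498 toprect [573.  -93.2  76.  110.5  70.4] all [573.  -93.2  76.  110.5  70.4]
top orange [124. 237.] 1545 z95 0.012 toprect [484.3 341.2  75.7 137.5  76.6] all [484.3 341.5  76.2 137.5  76.6]
top orange [350. 333.] 3068 z95 0.0728 toprect [ 312.3 -131.6  161.5  114.2   20.4] all [ 312.3 -131.6  161.5  114.2   20.4]
top blue [420. 185.] 118 z95 0.0137 toprect [ 601.2 -304.2   21.1   29.4   84.4] all [ 601.2 -304.2   21.1   29.4   84.4]
top blue [231. 233.] 754 z95 0.0498 toprect [501.5  72.9 107.1  13.2   8.9] all [494.4 106.3 107.1  75.4  12.7]
top blue [211. 238.] 37 z95 0.0503 toprect [485.3 143.2  67.7   1.7  12.7] all [485.3 143.2  67.7   1.7  12.7]
top yellow [431. 171.] 229 z95 0.0497 toprect [ 623.5 -314.7  133.4    8.6   81.7] all [ 623.5 -314.7  133.4    8.6   81.7]
  grey [205. 113.] 860 zmax 0.124 [747.9 159.8  55.5  47.4  80.1] [754.4 161.3  23.3  23.   26.6]
  grey [432. 143.] 4091 zmax 
[... 2987 characters left out ...]
 15. ]
  grey [327. 252.] 248 zmax 0.052 [504.  144.   54.3 127.4  74.3] [499.2 146.   42.4 121.5  80.9]
  grey [327. 236.] 305 zmax 0.035 [496.5 109.7  68.9  36.4  11.6] [496.6 109.6  68.9  36.2  11.6]
  grey [188. 252.] 220 zmax 0.032 [ 746.5 -117.7   46.8   45.    83.4] [ 746.4 -117.    35.6   39.2   85.6]
  grey [405. 297.] 135 zmax 0.035 [506.9 339.9  12.8  47.9  75.7] [506.9 339.9  12.8  47.9  75.7]
  grey [539. 330.] 736 zmax 0.073 [401.4 582.1 103.2   6.2  22.9] [402.2 581.8 100.    5.7  24.1]
  grey [270. 326.] 897 zmax 0.126 [765.7 167.7  44.8  59.5  40. ] [759.7 162.8  23.1  23.3  46.3]
  grey [334. 363.] 435 zmax 0.1 [727.8 305.6  38.1  43.3  16.2] [732.  308.1   5.3  18.3  26.8]
```

```bash
python3 -c "
from h import *
print(go(.597,-.302,.15,-7)); print(go(.42,-.43,.2,-7))"
```

```text
[ 1.4157 -0.3581  0.2934  0.0855]
[ 0.7038 -0.2054  0.1267  0.0855]
```

Emit:
send_rows --rows "0.98 -0.25 0.2 0.0855;0.98 -0.25 0.2 0.0855;0.98 -0.25 0.2 0.0855;0.98 -0.25 0.2 0.0855;0.98 -0.25 0.2 0.0855;0.98 -0.25 0.2 0.0855;0.98 -0.25 0.2 0.0855;0.98 -0.25 0.2 0.0855" --jaw -1 --force 40

```text
clock: 0.77
tool_pos: [0.4962, -0.378, 0.1772]
eef_rot: [0.998, -0.057, 0.001, -0.003]
contact_force: [0.3, 0.1, 0.3]
opening: 0.996
finger_force: 0.0
```

```bash
python3 -c "
from h import *
print(go(.597,-.302,.15,-7))"
```

```text
[ 0.305  -0.2901  0.0905  0.0013]
```

Emit:
send_rows --rows "0.305 -0.29 0.09 0;0.305 -0.29 0.09 0;0.305 -0.29 0.09 0;0.305 -0.29 0.09 0;0.305 -0.29 0.09 0;0.305 -0.29 0.09 0"

```text
clock: 1.27
tool_pos: [0.5914, -0.3099, 0.1512]
eef_rot: [0.998, -0.061, -0.001, 0.0]
contact_force: [-0.3, -0.6, 0.5]
opening: 1.001
finger_force: 0.0
```

```bash
python3 - <<'E'
from h import *
c=eyes.calibration("wrist"); p,d=eyes.snapshot("wrist"); cv2.imwrite("pics/w1.png",p[:,:,::-1]); print(c["world_from_camera"].round(3),sensors.get_state()["tool_pos"])
P=cloud("w",p,d,c);H=hsv(p);h,s,v=[H[...,i].astype(int) for i in range(3)]
for nm,m in(("blue",(h>100)&(h<125)&(s>120)),("yellow",(h>22)&(h<35)&(s>150))):
    for b in blobs(m&(d>0),80):
        Q=P[b]; print(nm,np.argwhere(b).mean(0).round()[::-1],len(Q),np.percentile(Q[:,2],[5,50,95]).round(4),rect(Q))
        t=Q[(Q[:,2]>.008)&(Q[:,2]<.02)]; print(rect(t) if len(t)>5 else 0)
E
```

```text
[[-0.122 -0.942 -0.313  0.673]
 [-0.993  0.116  0.038 -0.32 ]
 [ 0.001  0.315 -0.949  0.296]
 [ 0.     0.     0.     1.   ]] [ 0.59058345 -0.31136894  0.15156551]
blue [272. 188.] 573 [0.0101 0.0112 0.0125] [ 600.2 -304.8   22.7   16.5   82.2]
[ 600.2 -304.8   22.7   16.5   82.2]
yellow [215. 161.] 1115 [0.0467 0.0478 0.0489] [ 631.6 -275.6   54.4   11.5   81.3]
0
```

View pics/w1.png

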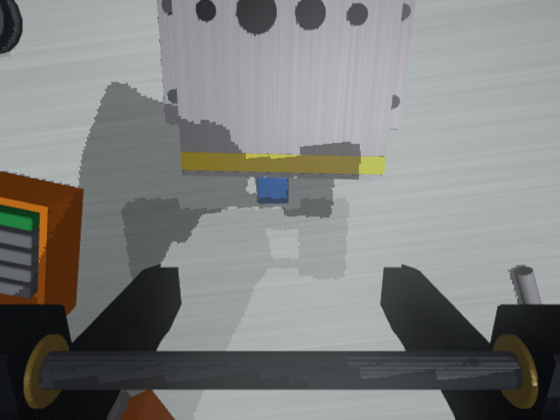

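Wrist view: the riser's yellow front edge runs from (180,160) to (385,165). The blue tongue sticks out at (272,188), well clear of anything on either side.

```bash
python3 -c "
from h import *
print(sensors.get_state()['tool_pos']);print(go(.599,-.3045,.004,-7.8))"
```

```text
[ 0.59058345 -0.31136894  0.15156551]
[ 0.025  -0.0262  0.4919  0.0019]
```

Emit:
send_rows --rows "0.025 -0.026 0.15 0.002;0.025 -0.026 0.3 0.002;0.025 -0.026 0.4 0.002;0.025 -0.026 0.45 0.002;0.025 -0.026 0.48 0.002;0.025 -0.026 0.488 0.002;0.025 -0.026 0.488 0.002"

```text
clock: 1.9
tool_pos: [0.6009, -0.3044, 0.0066]
eef_rot: [0.998, -0.068, 0.001, 0.001]
contact_force: [1.2, 0.4, 0.3]
opening: 1.004
finger_force: 0.0
```

Emit:
send_rows --rows "0 0 0 0;0 0 0 0;0 0 0 0;0 0 0 0;0 0 0 0;0 0 0 0;0 0 0 0" --jaw 1 --force 40

```text
clock: 2.48
tool_pos: [0.6006, -0.3029, 0.0055]
eef_rot: [0.998, -0.067, 0.0, 0.0]
contact_force: [0.5, -1.0, 0.1]
opening: 0.499
finger_force: 0.0
```

Emit:
send_rows --rows "0 0 0 0;0 0 0 0;0 0 0 0;0 0 0 0;0 0 0 0;0 0 0 0;0 0 0 0"

```text
clock: 3.07
tool_pos: [0.6005, -0.3029, 0.0053]
eef_rot: [0.998, -0.067, -0.0, 0.0]
contact_force: [-0.5, -0.8, -0.7]
opening: 0.262
finger_force: 40.0
```

Emit:
send_rows --rows "-0.03 0 0 0;-0.08 0 0 0;-0.14 0 0 0;-0.2 0 0 0;-0.26 0 0 0;-0.32 0 0 0;-0.38 0 0 0;-0.42 0 0 0;-0.433 0 0 0;-0.433 0 0 0"

```text
clock: 3.9
tool_pos: [0.4708, -0.2854, 0.0053]
eef_rot: [0.998, -0.068, -0.001, -0.0]
contact_force: [-0.6, 0.2, -0.4]
opening: 0.259
finger_force: 40.0
```

Emit:
send_rows --rows "0 0 0 0;0 0 0 0;0 0 0 0" --jaw -1

```text
clock: 4.15
tool_pos: [0.4733, -0.2855, 0.0054]
eef_rot: [0.998, -0.067, 0.001, 0.0]
contact_force: [-0.5, -0.1, 1.0]
opening: 0.471
finger_force: 0.0
```

Emit:
send_rows --rows "0 0 -0.1 0;0 0 -0.2 0;0 0 -0.33 0;0.05 0 -0.43 0;0.05 0 -0.5 0;0.05 0 -0.5 0;0.05 0 -0.5 0"

```text
clock: 4.73
tool_pos: [0.4879, -0.2877, 0.1565]
eef_rot: [0.998, -0.067, 0.001, 0.001]
contact_force: [-0.6, -0.4, -0.9]
opening: 0.989
finger_force: 0.0
```

```bash
cat > w.py <<'E'
from h import *
import sys
c=eyes.calibration("wrist"); p,d=eyes.snapshot("wrist"); cv2.imwrite("pics/%s.png"%sys.argv[1],p[:,:,::-1]); print(sensors.get_state()["tool_pos"].round(4))
P=cloud("w",p,d,c);H=hsv(p);h,s,v=[H[...,i].astype(int) for i in range(3)]
for nm,m in(("blue",(h>100)&(h<125)&(s>120)),("orange",(h>3)&(h<18)&(s>150)),("black",(v<70)&(P[...,2]>.02)&(P[...,2]<.04)),("steel",(s<110)&(P[...,2]>.068)&(P[...,2]<.08)),("lid",(s<110)&(P[...,2]>.068)&(P[...,2]<.095))):
    for b in blobs(m&(d>0),150):
        Q=P[b]; t=Q[Q[:,2]>np.percentile(Q[:,2],95)-.006]
        print(nm,np.argwhere(b).mean(0).round()[::-1],len(Q),np.percentile(Q[:,2],[5,50,95]).round(4),rect(Q),rect(t))
E
python3 w.py w2
```

```text
[ 0.4867 -0.2872  0.1551]
blue [278. 116.] 12428 [0.004  0.0052 0.0068] [ 540.2 -294.3   77.1  118.5   82.4] [ 540.2 -294.3   77.1  118.5   82.4]
blue [278. 221.] 387 [0.0101 0.0113 0.0123] [ 468.5 -284.7   21.4   15.9   82.7] [ 468.5 -284.7   21.4   15.9   82.7]
orange [ 41. 126.] 8811 [0.0039 0.0322 0.0497] [ 571.7 -108.6   54.4  112.1   69.3] [ 566.7 -121.8   26.1  112.2   69. ]
orange [173. 342.] 406 [0.0026 0.0157 0.0346] [ 421.1 -201.6   22.9  149.2   66.2] [ 429.2 -204.8    8.1  133.6   59.5]
orange [192. 404.] 2182 [0.0088 0.0479 0.0721] [ 397.7 -201.9   74.   249.9   78.1] [ 427.6 -211.    33.4  196.4   67.7]
black [277. 133.] 348 [0.0274 0.0288 0.03  ] [ 546.4 -295.1   13.2   49.2   83. ] [ 546.4 -295.1   13.2   49.2   83. ]
black [130. 406.] 197 [0.0332 0.0367 0.0397] [ 321.7 -130.2    2.2   45.4   19.6] [ 321.7 -130.2    2.2   45.4   19.6]
```

View pics/w2.png

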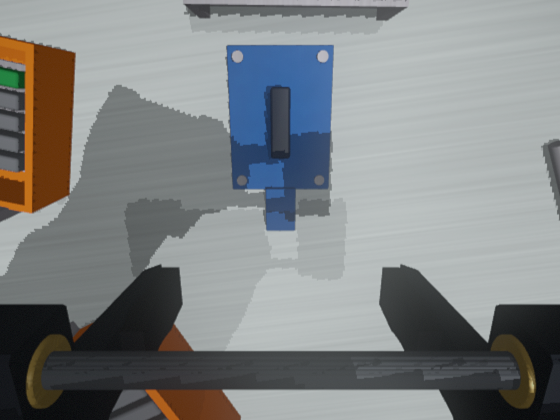

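The blue lid is out on the bench, clear of the riser edge at the top of the image. Its handle is at (280,122) and its tongue at (281,210).

```bash
python3 -c "
from h import *
print(go(.546,-.295,.011,-7.3))"
```

```text
[ 0.1993 -0.0007  0.4805 -0.0011]
```

Emit:
send_rows --rows "0.12 0 0.08 -0.001;0.198 0 0.18 -0.001;0.198 0 0.3 -0.001;0.198 0 0.4 -0.001;0.198 0 0.45 -0.001;0.198 0 0.475 -0.001;0.198 0 0.479 -0.001;0.198 0 0.479 -0.001" --jaw -0.3

```text
clock: 5.45
tool_pos: [0.5456, -0.2957, 0.0119]
eef_rot: [0.998, -0.064, 0.0, 0.0]
contact_force: [-0.3, -0.6, 0.1]
opening: 0.647
finger_force: 0.0
```

Emit:
send_rows --rows "0 0 0 0;0 0 0 0;0 0 0 0;0 0 0 0;0 0 0 0;0 0 0 0;0 0 0 0;0 0 0 0;0 0 0 0;0 0 0 0" --jaw 1 --force 50

```text
clock: 6.28
tool_pos: [0.5457, -0.2955, 0.0118]
eef_rot: [0.998, -0.064, 0.0, 0.0]
contact_force: [-1.0, 0.6, 2.2]
opening: 0.154
finger_force: 50.0
```

Emit:
send_rows --rows "0 0 -0.1 0;0 0 -0.2 0;0 0 -0.33 0;-0.05 -0.1 -0.45 0;-0.1 -0.22 -0.58 0;-0.17 -0.35 -0.65 0;-0.24 -0.48 -0.65 0;-0.31 -0.6 -0.65 0;-0.35 -0.72 -0.65 0;-0.35 -0.72 -0.65 0"

```text
clock: 7.12
tool_pos: [0.4669, -0.063, 0.2067]
eef_rot: [0.998, -0.062, -0.001, -0.001]
contact_force: [-0.0, 0.5, -1.6]
opening: 0.153
finger_force: 50.0
```

```bash
python3 w.py w3;  python3 -c "
from h import *
print(sensors.get_state()['finger_force'],go(.49,-.04,.206,90),go(.49,-.04,.206,30))"
```

```text
[ 0.4661 -0.0592  0.2065]
blue [ 78. 172.] 11902 [0.0039 0.031  0.0497] [497.7 107.9 111.5  81.3  12.6] [497.6 108.  111.7  80.9  12.8]
blue [280. 219.] 20283 [0.199  0.2001 0.2016] [487.6 -65.6  77.6  67.9  82.8] [487.6 -65.6  77.6  67.9  82.8]
blue [280. 404.] 1399 [0.2055 0.2063 0.2071] [401.9 -54.7  23.1  20.4  82.6] [401.9 -54.7  23.1  20.4  82.6]
orange [260.  74.] 1084 [0.0038 0.0485 0.0503] [567.7 -56.9  95.5  41.8   6.1] [562.5 -55.9  87.4  40.8   8.9]
orange [278.  46.] 463 [0.0028 0.0041 0.0055] [580.4 -74.7   8.1  75.3  70.1] [580.4 -74.7   8.1  75.3  70.1]
orange [338.  38.] 585 [0.0029 0.0041 0.0053] [ 571.  -124.    18.4   81.2   78. ] [ 571.  -124.    18.4   81.2   78. ]
orange [403. 281.] 867 [0.0058 0.0713 0.0727] [ 363.6 -161.7   91.3   27.9   12.2] [ 382.2 -157.6   53.6   21.1   20.6]
steel [287. 127.] 776 [0.0717 0.0732 0.0743] [520.9 -74.7  47.8   8.1  70.1] [520.9 -74.7  47.8   8.1  70.1]
steel [ 93. 254.] 646 [0.0696 0.0731 0.0743] [440.1  95.    8.4  49.5  12.5] [440.1  95.    8.4  49.5  12.5]
lid [287. 127.] 776 [0.0717 0.0732 0.0743] [520.9 -74.7  47.8   8.1  70.1] [520.9 -74.7  47.8   8.1  70.1]
lid [ 93. 254.] 646 [0.0696 0.0731 0.0743] [440.1  95.    8.4  49.5  12.5] [440.1  95.    8.4  49.5  12.5]
lid [374. 262.] 202 [0.0699 0.0841 0.0939] [ 409.3 -132.3   15.9    8.    69.7] [ 410.5 -128.5    1.6   10.9   21.3]
49.99956177547574 [ 0.0715 -0.0729  0.0017  0.2311] [ 0.0715 -0.0729  0.0017 -0.1022]
```

View pics/w3.png

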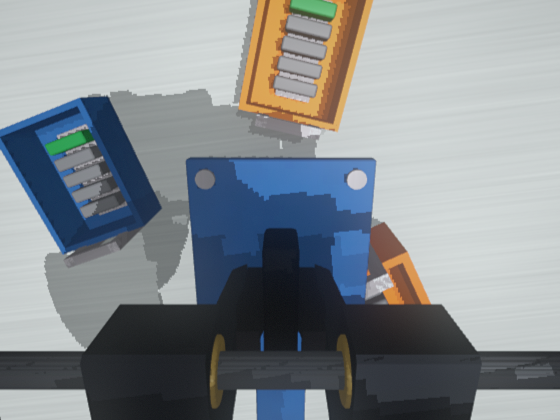

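Wrist view: the lid is held square in the jaws. The blue box is fully visible at (80,170) and the orange box's keeper is at (287,127), so both box poses are now good.

```bash
python3 -c "
from h import *
print(go(.5378,.1169,.12,12.8))"
```

```text
[ 0.1678 -0.6111  0.2884 -0.0545]
```

Emit:
send_rows --rows "0.05 -0.15 0 -0.02;0.1 -0.28 0 -0.035;0.168 -0.4 0.05 -0.0545;0.168 -0.5 0.1 -0.0545;0.168 -0.58 0.2 -0.0545;0.168 -0.611 0.28 -0.0545;0.168 -0.611 0.288 -0.0545;0.168 -0.611 0.288 -0.0545;0.168 -0.611 0.288 -0.0545"

```text
clock: 7.92
tool_pos: [0.543, 0.1055, 0.1208]
eef_rot: [0.994, 0.106, 0.0, 0.001]
contact_force: [0.5, -1.1, -1.4]
opening: 0.156
finger_force: 50.0
```

```bash
python3 -c "
from h import *
s=sensors.get_state();print(s['tool_pos'],np.degrees(yaw(s['eef_rot'])),go(.5378,.1169,.065,12.8))"
```

```text
[0.54300128 0.10546457 0.12082433] 12.12126873108194 [-0.0089 -0.0409  0.1861 -0.0019]
```

Emit:
send_rows --rows "-0.009 -0.041 0.05 -0.002;-0.009 -0.041 0.1 -0.002;-0.009 -0.041 0.12 -0.002;-0.009 -0.041 0.12 -0.002;-0.009 -0.041 0.12 -0.002"

```text
clock: 8.33
tool_pos: [0.5383, 0.1175, 0.0853]
eef_rot: [0.994, 0.112, 0.001, 0.0]
contact_force: [0.9, -0.2, -2.2]
opening: 0.156
finger_force: 50.0
```

```bash
python3 -c "
from h import *
for i in range(2):
  s=sensors.get_state();print(s['tool_pos'],np.degrees(yaw(s['eef_rot'])),go(.5378,.1169,.065,12.8))
  eyes.snapshot('wrist')"
```

```text
[0.53830602 0.11749093 0.08529778] 12.833547422507282 [-0.0021  0.0015  0.0677  0.0001]
[0.538469   0.11781313 0.08542956] 12.851808883206303 [-0.0029  0.0025  0.0681  0.0001]
```

Settled. Lower to just above the rim, slide home, then lower onto it.

Emit:
send_rows --rows "-0.0025 0.002 0.03 0;-0.0025 0.002 0.055 0;-0.0025 0.002 0.067 0;-0.0025 0.002 0.067 0;-0.0025 0.002 0.067 0"

```text
clock: 8.85
tool_pos: [0.5365, 0.1183, 0.0636]
eef_rot: [0.994, 0.113, -0.0, 0.0]
contact_force: [0.5, 0.6, -1.9]
opening: 0.151
finger_force: 50.0
```

```bash
python3 -c "
from h import *
s=sensors.get_state();print(s['contact_force'],s['tool_pos'],go(.4968,.1077,.0635,12.8))"; python3 w.py w4
```

```text
[ 0.51449309  0.61065649 -1.90723183] [0.53651816 0.11825356 0.06360564] [-0.1369  0.0046  0.0004  0.0005]
[0.5368 0.1183 0.0639]
blue [280. 219.] 20448 [0.0559 0.057  0.0584] [557.4 122.   67.6  79.6  13.1] [557.2 122.8  67.6  77.9  13.1]
blue [281. 405.] 2870 [0.0288 0.0623 0.0641] [501.8 110.  113.9  53.3  12.9] [510.1 112.3  96.8  28.6  12.2]
orange [551. 283.] 811 [0.0028 0.012  0.0249] [550.9 -42.9   3.5  28.   69.6] [542.9 -39.9   2.8  11.   73.5]
steel [246. 279.] 510 [0.0688 0.0749 0.0796] [545.2 133.6   7.7  15.    0.7] [545.4 133.5  15.    7.7  88.7]
steel [314. 279.] 492 [0.0688 0.0749 0.0796] [550.9 108.9   8.3  15.4  30.7] [550.9 108.9   8.3  15.4  30.7]
lid [280. 299.] 6011 [0.0725 0.0811 0.0927] [538.8 122.   40.7  41.1  69.9] [538.9 118.7  18.2  45.3  12.9]
```

Emit:
send_rows --rows "-0.02 0.003 -0.003 0;-0.045 0.004 -0.003 0;-0.07 0.004 -0.003 0;-0.095 0.004 -0.003 0;-0.115 0.004 -0.003 0;-0.13 0.004 -0.002 0;-0.137 0.004 0 0;-0.137 0.004 0.002 0;-0.137 0.004 0.002 0"

```text
clock: 9.65
tool_pos: [0.4973, 0.108, 0.0634]
eef_rot: [0.994, 0.113, 0.0, -0.0]
contact_force: [-0.4, 0.2, -1.7]
opening: 0.155
finger_force: 50.0
```

```bash
python3 -c "
from h import *
s=sensors.get_state();print(s['contact_force'],s['tool_pos'],go(.4968,.1077,.062,12.8))"; python3 w.py w5
```

```text
[-0.37629071  0.18342803 -1.7448478 ] [0.49727257 0.10800525 0.06343458] [-0.0018  0.0006  0.0048  0.0005]
[0.4974 0.108  0.0635]
blue [279. 214.] 22022 [0.0493 0.0568 0.0583] [518.8 112.7  69.7  79.7  13.1] [517.9 112.6  67.8  77.7  13.1]
steel [315. 279.] 494 [0.0688 0.0749 0.0796] [5.096e+02 9.710e+01 5.800e+00 1.500e+01 1.000e-01] [5.096e+02 9.710e+01 5.800e+00 1.500e+01 1.000e-01]
steel [247. 279.] 524 [0.0689 0.075  0.0797] [506.5 122.9  15.1   9.3  84.6] [506.5 122.9  15.1   9.3  84.6]
steel [280. 407.] 2113 [0.0687 0.0729 0.0739] [440.4  94.9  10.7  43.9  13.4] [440.4  94.9  10.7  43.9  13.4]
lid [280. 299.] 6048 [0.0724 0.081  0.0926] [499.1 112.   40.5  41.6  70.4] [499.5 108.4  18.5  45.   13.3]
lid [280. 407.] 2113 [0.0687 0.0729 0.0739] [440.4  94.9  10.7  43.9  13.4] [440.4  94.9  10.7  43.9  13.4]
```

Emit:
send_rows --rows "-0.002 0 0.004 0;-0.002 0 0.006 0;-0.002 0 0.006 0"

```text
clock: 9.95
tool_pos: [0.4967, 0.1078, 0.0618]
eef_rot: [0.994, 0.113, 0.0, -0.0]
contact_force: [-0.8, 0.9, -0.1]
opening: 0.149
finger_force: 50.0
```

Emit:
send_rows --rows "0 0 0 0;0 0 0 0;0 0 0 0;0 0 0 0" --jaw -0.3

```text
clock: 10.28
tool_pos: [0.4965, 0.1077, 0.0617]
eef_rot: [0.994, 0.113, 0.0, 0.0]
contact_force: [0.5, 0.6, -0.4]
opening: 0.433
finger_force: 0.0
```

Emit:
send_rows --rows "0 0 -0.1 0;0 0 -0.2 0;0 0 -0.33 0;0 0 -0.45 0;0 0 -0.5 0;-0.1 0 -0.5 0;-0.2 0 -0.5 0;-0.2 0 -0.5 0;-0.2 0 -0.5 0" --jaw -0.3

```text
clock: 11.03
tool_pos: [0.4363, 0.0938, 0.2119]
eef_rot: [0.994, 0.113, -0.001, 0.0]
contact_force: [-0.1, -0.1, -0.2]
opening: 0.647
finger_force: 0.0
```

```bash
python3 w.py w6; python3 -c "
from h import *
print(go(.46,.33,.16,-13.5))"
```

```text
[0.4381 0.0943 0.212 ]
blue [277. 103.] 11640 [0.0538 0.0552 0.0564] [498.5 109.3 109.2  78.6  12.4] [498.4 109.  108.9  77.7  11.9]
blue [279. 208.] 437 [0.0601 0.0612 0.0624] [422.8  91.1  18.8  21.8  13.7] [422.8  91.1  18.8  21.8  13.7]
orange [38. 60.] 6390 [0.0037 0.0053 0.0109] [481.4 321.5  67.3 130.8  89.7] [481.4 321.5  66.4 130.9  89.6]
orange [523.  40.] 1758 [0.0052 0.0482 0.0501] [584.6 -66.6  33.6 109.8  62.6] [576.2 -62.6  21.8  89.7  70.7]
orange [546. 111.] 713 [0.0034 0.0095 0.0342] [ 554.6 -114.4   21.    45.8   69.8] [ 541.8 -119.4    2.5   15.1   72.8]
orange [543. 283.] 333 [0.0347 0.0588 0.0721] [ 407.2 -156.1   15.2    7.3   67.4] [ 407.2 -156.2   15.     7.3   67.4]
orange [490. 289.] 1388 [0.032  0.0587 0.0722] [ 383.7 -128.9   98.9   26.4   69.5] [ 389.5 -106.7   13.6   53.4    8.3]
orange [428. 303.] 913 [0.0412 0.0612 0.0723] [420.4  -7.4 181.8  32.3  44.9] [420.6  -7.2 181.6  30.3  45.7]
black [ 8. 35.] 1096 [0.0212 0.0283 0.0302] [503.1 331.9  13.8  49.3  90. ] [503.1 331.9  13.8  49.3  90. ]
black [552.  34.] 154 [0.0204 0.0239 0.0282] [603.6 -93.4  2
[... 920 characters left out ...]
5.6   60.6]
steel [458. 294.] 171 [0.069  0.0742 0.0793] [387.4 -72.3   8.6  15.5  59.9] [387.4 -72.3   8.6  15.5  59.9]
lid [280. 115.] 1246 [0.0779 0.0791 0.0803] [497.4 108.2  48.4  13.3  13.4] [497.4 108.2  48.4  13.3  13.4]
lid [523. 140.] 827 [0.0694 0.073  0.0742] [520.8 -74.5  49.5   8.6  69.8] [520.8 -74.5  49.5   8.6  69.8]
lid [279. 193.] 693 [0.0703 0.0731 0.0743] [440.1  95.4   8.4  47.8  12.7] [440.1  95.4   8.4  47.8  12.7]
lid [532. 291.] 464 [0.0694 0.081  0.0931] [ 407.  -126.9   10.1   16.    61.7] [ 409.1 -127.5    6.9   13.9   43.2]
lid [462. 297.] 330 [0.0692 0.0794 0.0917] [387.4 -78.4  11.1  19.   24. ] [390.1 -73.6   3.3  12.1  32.3]
[ 0.2474 -0.7492  0.1732  0.0735]
```

View pics/w6.png

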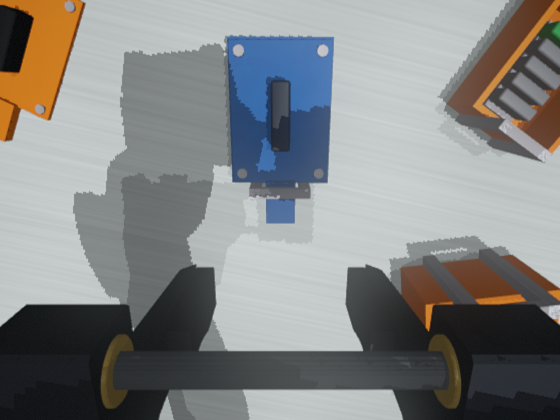

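The blue lid is seated: its handle is at (280,115), centred on the box, and the tongue is past the keeper at (280,210). The orange lid is at the upper left, so I'll look at it next.

Emit:
send_rows --rows "0.1 -0.2 0.05 0.02;0.15 -0.3 0.1 0.04;0.2 -0.45 0.15 0.06;0.247 -0.6 0.17 0.0735;0.247 -0.7 0.17 0.0735;0.247 -0.749 0.17 0.0735;0.247 -0.749 0.17 0.0735;0.247 -0.749 0.17 0.0735;0.247 -0.749 0.17 0.0735"

```text
clock: 11.83
tool_pos: [0.4605, 0.3297, 0.1603]
eef_rot: [0.993, -0.117, 0.0, 0.0]
contact_force: [0.0, 0.0, 0.5]
opening: 0.649
finger_force: 0.0
```

```bash
python3 w.py w7; python3 -c "
from h import *
print(go(.504,.338,.011,-13.5))"
```

```text
[0.4607 0.3286 0.1606]
blue [542.  74.] 4960 [0.0359 0.0526 0.056 ] [499.5 145.7  45.4 120.6  78.6] [494.7 148.   23.5 106.3  90. ]
orange [254. 153.] 11156 [0.0041 0.0053 0.0113] [486.6 342.5  76.9 140.4  76.3] [486.5 342.4  76.5 140.3  76.4]
black [520.  89.] 1513 [0.0237 0.0334 0.0394] [496.8 149.1  94.6   2.3  12.8] [496.8 149.2  94.6   2.1  12.9]
black [256. 164.] 440 [0.0277 0.029  0.0302] [495.  340.1  13.5  30.8  75.7] [495.  340.1  13.5  30.8  75.7]
[ 1.329e-01 -6.440e-02  4.985e-01 -2.000e-04]
```

Emit:
send_rows --rows "0.08 -0.04 0.08 0;0.131 -0.066 0.2 0;0.131 -0.066 0.32 0;0.131 -0.066 0.42 0;0.131 -0.066 0.47 0;0.131 -0.066 0.492 0;0.131 -0.066 0.496 0;0.131 -0.066 0.496 0"

```text
clock: 12.55
tool_pos: [0.5037, 0.3391, 0.0125]
eef_rot: [0.993, -0.118, 0.001, -0.0]
contact_force: [-0.5, 0.2, 1.0]
opening: 0.647
finger_force: 0.0
```

Emit:
send_rows --rows "0 0 0 0;0 0 0 0;0 0 0 0;0 0 0 0;0 0 0 0;0 0 0 0;0 0 0 0;0 0 0 0;0 0 0 0;0 0 0 0" --jaw 1 --force 50

```text
clock: 13.38
tool_pos: [0.5025, 0.3395, 0.012]
eef_rot: [0.993, -0.118, -0.0, 0.0]
contact_force: [-1.2, -2.4, 4.5]
opening: 0.152
finger_force: 50.0
```

Emit:
send_rows --rows "0 0 -0.1 0;0 0 -0.2 0;0 0 -0.33 0;0 0 -0.45 0;0 0 -0.58 0;0 0 -0.65 0;0 0 -0.65 0;0 0 -0.65 0"

```text
clock: 14.05
tool_pos: [0.5027, 0.3405, 0.2072]
eef_rot: [0.993, -0.117, 0.0, -0.001]
contact_force: [-1.0, 0.2, -3.5]
opening: 0.157
finger_force: 50.0
```

```bash
python3 w.py w8; python3 -c "
from h import *
s=sensors.get_state();print(np.degrees(yaw(s['eef_rot'])));print(go(.48,.05,.206,-20),go(.6158,-.1091,.13,-20))"
```

```text
[0.5016 0.3399 0.2056]
blue [537. 130.] 5735 [0.0489 0.055  0.0563] [494.9 125.  110.3  48.4  11.9] [494.4 137.7  40.9 114.2  89. ]
orange [277. 221.] 19338 [0.1993 0.2003 0.2019] [523.2 335.8  77.3  68.   76.9] [523.2 335.8  77.3  68.   76.9]
orange [280. 404.] 1380 [0.2054 0.2062 0.207 ] [439.1 355.9  22.9  20.4  75.8] [439.1 355.9  22.9  20.4  75.8]
steel [ 18. 334.] 211 [0.0682 0.0691 0.0704] [435.9 595.9  46.5   5.2  22.6] [435.9 595.9  46.5   5.2  22.6]
lid [ 18. 334.] 211 [0.0682 0.0691 0.0704] [435.9 595.9  46.5   5.2  22.6] [435.9 595.9  46.5   5.2  22.6]
-13.466263017282003
[ 0.1549  0.9564 -0.0013  0.0181] [0.7187 1.3667 0.252  0.0181]
```

Emit:
send_rows --rows "0.03 0.13 0 0.01;0.06 0.26 0 0.018;0.1 0.39 0 0.018;0.13 0.52 0 0.018;0.155 0.65 0 0.018;0.155 0.78 0 0.018;0.155 0.9 0 0.018;0.155 0.956 0 0.018;0.155 0.956 0 0.018"

```text
clock: 14.85
tool_pos: [0.4778, 0.0445, 0.205]
eef_rot: [0.984, -0.177, -0.003, 0.003]
contact_force: [0.7, 0.2, -2.0]
opening: 0.157
finger_force: 50.0
```

```bash
python3 w.py w9|grep -E "steel|\[0"; python3 -c "
from h import *
print(go(.6148,-.1087,.12,-20))"
```

```text
[0.479  0.0476 0.2051]
blue [166. 172.] 4530 [0.0501 0.0552 0.0564] [506.5 109.2  94.6  79.3  13.7] [505.8 109.5  94.2  77.4  13.1]
orange [371.  24.] 293 [0.0027 0.0041 0.0054] [572.8 -72.2   8.   40.   68.8] [572.8 -72.2   8.   40.   68.8]
orange [430.  28.] 512 [0.0029 0.0042 0.0054] [ 550.4 -116.5   10.7   51.3   67.9] [ 550.4 -116.5   10.7   51.3   67.9]
orange [463.  25.] 292 [0.0479 0.0492 0.0507] [ 546.7 -123.6    5.1   35.7   70.9] [ 546.7 -123.6    5.1   35.7   70.9]
orange [274. 222.] 18766 [0.197  0.1981 0.2011] [503.4  53.2 111.5  68.   69.1] [497.3  37.6  77.7  68.2  69.4]
orange [552. 200.] 240 [0.0693 0.0716 0.0727] [ 398.3 -153.8   21.1   16.7   18.3] [ 398.3 -153.8   21.1   16.7   18.3]
orange [490. 232.] 1433 [0.0475 0.0657 0.0724] [ 379.4 -129.7   85.6   33.6   68.4] [ 388.4 -107.8    9.1   45.4   20.9]
orange [550. 255.] 812 [0.0056 0.0069 0.0315] [ 314.  -174.    91.7   25.8   19.8] [ 333.6 -169.9   22.9   50.1   66.4]
orange [493. 315.] 4255 [0.0058 0.0196 0.0723] [297.8 -96.5 170.7  62.1  38.3] [327.  -78.6 103.   22.9  19.7]
orange [280. 404.] 1486 [0.2036 0.
[... 185 characters left out ...]

steel [179. 191.] 448 [0.0737 0.079  0.0799] [507.2 110.   29.7  13.9  12. ] [507.2 110.   29.7  13.9  12. ]
steel [520. 206.] 204 [0.0687 0.0747 0.0796] [ 407.7 -126.9    8.5   14.9   57.4] [ 407.7 -126.8    8.1   14.9   57.9]
lid [416.  88.] 849 [0.0718 0.0731 0.0743] [520.7 -74.6  48.8   8.   69.8] [520.7 -74.6  48.8   8.   69.8]
lid [179. 191.] 500 [0.0741 0.0791 0.0802] [507.2 110.   29.7  13.9  12. ] [507.2 110.   29.7  13.9  12. ]
lid [526. 209.] 476 [0.0696 0.0819 0.0934] [ 406.7 -132.    12.7   17.1   24.9] [ 409.1 -127.2    7.    13.3   48.3]
lid [461. 254.] 350 [0.0699 0.0827 0.0941] [386.4 -76.4  10.9  13.8  19. ] [389.  -72.9   6.8  13.3  49.2]
[ 0.6052  0.3322  0.2837 -0.0007]
```

Keeper confirmed at (520.7, -74.6) mm with yaw -20.1°. Stay high until the lid is past the keeper, then lower.

Emit:
send_rows --rows "0.1 0.08 0 0;0.22 0.14 0 0;0.34 0.2 0 0;0.46 0.26 0.02 0;0.55 0.31 0.08 0;0.6 0.332 0.16 0;0.605 0.332 0.23 0;0.605 0.332 0.28 0;0.605 0.332 0.284 0;0.605 0.332 0.284 0"

```text
clock: 15.73
tool_pos: [0.6165, -0.1032, 0.1193]
eef_rot: [0.985, -0.172, -0.002, -0.0]
contact_force: [0.6, -0.3, -2.4]
opening: 0.159
finger_force: 50.0
```

Emit:
send_rows --rows "0 0 0.03 0;0 0 0.06 0;0 0 0.09 0;0 0 0.11 0;0 0 0.11 0;0 0 0.11 0"

```text
clock: 16.23
tool_pos: [0.6172, -0.1053, 0.0884]
eef_rot: [0.985, -0.173, -0.0, 0.0]
contact_force: [-0.7, -0.4, -3.2]
opening: 0.156
finger_force: 50.0
```

```bash
python3 -c "
from h import *
for i in range(2):
  s=sensors.get_state();print(s['tool_pos'],np.degrees(yaw(s['eef_rot'])),go(.6148,-.1087,.0645,-20))
  eyes.snapshot('top')"
```

```text
[ 0.61724957 -0.10529079  0.08839386] -19.973651691285127 [-0.0038  0.0135  0.0796  0.0001]
[ 0.61761574 -0.10545955  0.0888309 ] -19.98003105684051 [-0.0051  0.0134  0.0811  0.0001]
```

Emit:
send_rows --rows "-0.004 0.0135 0.02 0;-0.004 0.0135 0.05 0;-0.004 0.0135 0.07 0;-0.004 0.0135 0.078 0;-0.004 0.0135 0.078 0;-0.004 0.0135 0.078 0"

```text
clock: 16.83
tool_pos: [0.6149, -0.1087, 0.065]
eef_rot: [0.985, -0.173, -0.0, -0.0]
contact_force: [0.2, -0.1, -3.0]
opening: 0.156
finger_force: 50.0
```

```bash
python3 w.py w10|grep -E "steel|\[0\.|orange"; python3 -c "
from h import *
s=sensors.get_state();print(s['contact_force'],go(.5754,-.0944,.0635,-20.))"
```

```text
blue [ 43. 409.] 1335 [0.0007 0.0084 0.0208] [574.4  36.   43.9 182.8  28.3] [589.1  28.3  18.5 156.2  30.8]
orange [276. 222.] 19030 [0.0571 0.0581 0.0611] [ 634.5 -115.7   77.7   68.2   70. ] [ 634.5 -115.7   77.7   68.2   70. ]
orange [280. 404.] 2831 [0.0292 0.0634 0.065 ] [581.3 -96.2  53.4 115.2  70.2] [589.4 -99.6  28.6  97.7  71.3]
black [211.   8.] 162 [0.0202 0.0232 0.0278] [ 735.1 -118.    17.5    3.9   79.1] [ 734.9 -118.2   16.3    3.5   79.5]
black [549.  30.] 1424 [0.0217 0.031  0.0367] [ 669.7 -253.4    3.    37.6   81.8] [ 668.7 -253.3    2.8   35.6   82.5]
steel [238. 277.] 214 [0.0694 0.0751 0.0795] [630.4 -96.3   7.6   3.1  50.6] [630.5 -96.3   7.6   2.5  56.7]
lid [273. 309.] 3740 [0.0781 0.0825 0.0934] [ 610.9 -107.    44.5   31.5   70.3] [ 616.8 -109.2   44.5   18.9   70.4]
[-0.05468579  0.15009716 -2.91333699] [-1.408e-01  3.000e-04  6.000e-03  1.000e-04]
```

View pics/w10.png

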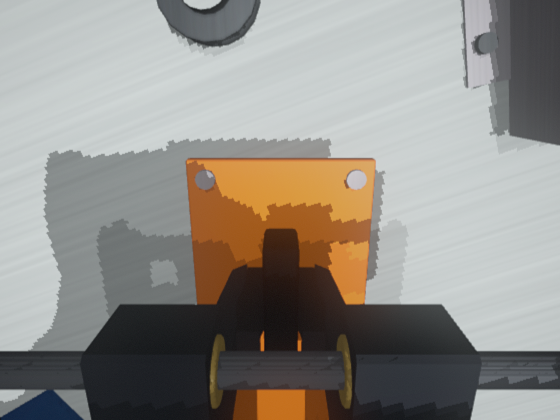

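The orange lid is held level at (280,230), overhanging the far end of its box. The pulley at (210,10) is clear. Slide it home.

Emit:
send_rows --rows "-0.02 0 0.002 0;-0.045 0 0.003 0;-0.07 0 0.004 0;-0.095 0 0.004 0;-0.115 0 0.004 0;-0.13 0 0.005 0;-0.138 0 0.006 0;-0.14 0 0.007 0;-0.14 0 0.007 0;-0.14 0 0.007 0"

```text
clock: 17.72
tool_pos: [0.5759, -0.0945, 0.0633]
eef_rot: [0.985, -0.173, 0.0, 0.0]
contact_force: [-0.1, -0.7, -2.3]
opening: 0.154
finger_force: 50.0
```

```bash
python3 w.py w11|grep -E "steel|\[0\.|orange"; python3 -c "
from h import *
s=sensors.get_state();print(s['contact_force'],s['tool_pos'],go(.5754,-.0944,.0618,-20.))"
```

```text
blue [ 34. 347.] 153 [0.0002 0.0032 0.0085] [558.7  85.1  16.4   8.4  66.3] [559.2  83.9  13.3   6.5  66.4]
blue [ 44. 405.] 2639 [0.0086 0.0278 0.0445] [575.2  15.1  51.3 177.8  38.7] [580.9   8.3  24.6 165.3  28.5]
orange [273. 220.] 19251 [0.0545 0.0564 0.0594] [ 596.6 -101.4   78.6   70.    70. ] [ 595.5 -101.5   77.7   68.    70. ]
orange [280. 392.] 186 [0.0616 0.0623 0.0633] [522.1 -74.7  22.4   3.7  69.2] [522.1 -74.7  22.4   3.7  69.2]
black [ 34. 404.] 1218 [0.022  0.032  0.0392] [535.8  76.1  40.6   3.9  13.4] [540.4  77.3  31.    3.9  13.4]
steel [242. 280.] 336 [0.0694 0.0759 0.0797] [589.8 -84.8  14.2   2.5  58.1] [589.8 -84.8  14.2   2.5  58.1]
steel [280. 407.] 2119 [0.0687 0.0729 0.0739] [521.3 -74.7  44.   10.7  70. ] [521.3 -74.7  44.   10.7  70. ]
lid [273. 309.] 3898 [0.0767 0.0809 0.0934] [571.8 -92.9  44.7  31.7  69.8] [578.2 -95.2  44.7  18.1  69.9]
lid [280. 407.] 2119 [0.0687 0.0729 0.0739] [521.3 -74.7  44.   10.7  70. ] [521.3 -74.7  44.   10.7  70. ]
[ 1.04970601 -0.85798956 -2.63275419] [ 0.57590565 -0.09459195  0.06322223] [-0.0018 -0.      0.0047  0.0001]
```

Emit:
send_rows --rows "-0.002 0 0.003 0;-0.002 0 0.006 0;-0.002 0 0.006 0"

```text
clock: 18.02
tool_pos: [0.5752, -0.0944, 0.062]
eef_rot: [0.985, -0.173, 0.0, 0.0]
contact_force: [-1.0, 0.4, 3.9]
opening: 0.155
finger_force: 50.0
```

Emit:
send_rows --rows "0 0 0 0;0 0 0 0;0 0 0 0;0 0 0 0" --jaw -0.3

```text
clock: 18.35
tool_pos: [0.575, -0.0943, 0.0614]
eef_rot: [0.985, -0.173, 0.0, 0.0]
contact_force: [0.8, 0.1, 0.2]
opening: 0.432
finger_force: 0.0
```

Emit:
send_rows --rows "0 0 -0.1 0;0 0 -0.2 0;0 0 -0.33 0;0 0 -0.45 0;0 0 -0.5 0;-0.1 0 -0.5 0;-0.2 0 -0.5 0;-0.2 0 -0.5 0;-0.2 0 -0.5 0"

```text
clock: 19.1
tool_pos: [0.5172, -0.0731, 0.2116]
eef_rot: [0.985, -0.173, -0.001, -0.0]
contact_force: [0.7, -0.2, 0.7]
opening: 0.648
finger_force: 0.0
```

```bash
python3 w.py w12|grep -E "steel|\[0\.|orange|blue"
```

```text
blue [109. 255.] 9433 [0.0108 0.0548 0.0564] [511.7  44.9 112.  208.6  12.8] [512.5  44.6 111.1 208.5  13.8]
orange [265. 121.] 7969 [0.0539 0.0552 0.0566] [576.6 -94.1  78.1 110.7  70.2] [576.3 -94.4  77.5 110.4  70.1]
orange [420. 301.] 934 [0.0056 0.0078 0.0729] [ 419.4 -150.1  234.    26.2   12.5] [ 453.1 -133.4  159.7   21.1   19.5]
orange [381. 404.] 845 [0.0172 0.0545 0.0725] [362.2 -88.5 263.6  36.2   1.4] [380.2 -86.7  27.  229.2  88.4]
steel [281. 116.] 1033 [0.0779 0.079  0.0798] [575.6 -94.3  12.5  48.   70.1] [575.6 -94.3  12.5  48.   70.1]
steel [281. 193.] 691 [0.0706 0.0732 0.0744] [521.2 -74.6  47.8   8.4  69.9] [521.2 -74.6  47.8   8.4  69.9]
steel [ 86. 285.] 975 [0.0692 0.0783 0.0797] [498.  107.   49.1  13.8  12. ] [499.7 107.4  45.4  13.8  12.1]
lid [281. 116.] 1179 [0.078  0.0792 0.0803] [575.6 -94.3  12.5  48.   70.1] [575.6 -94.3  12.5  48.   70.1]
lid [281. 193.] 691 [0.0706 0.0732 0.0744] [521.2 -74.6  47.8   8.4  69.9] [521.2 -74.6  47.8   8.4  69.9]
lid [ 85. 285.] 1049 [0.0693 0.0785 0.0801] [498.  107.   49.1  13.8  12. ] [500.3 107.6  44.1  13.8  12.5]
lid [334. 334.] 320 [0.0694 0.0809 0.093 ] [384.8 -73.3  11.7  17.9  18.9] [390.  -75.8  13.1   6.   81.8]
```

View pics/w12.png

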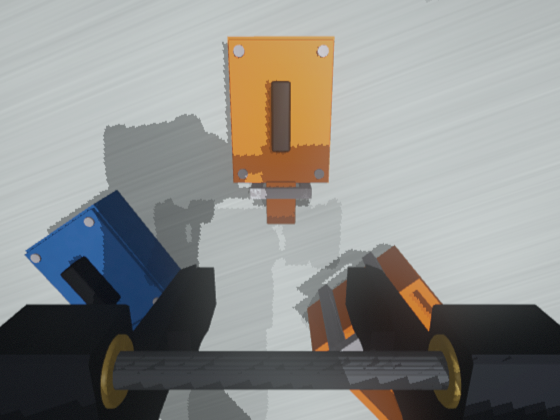

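The orange lid sits flush and centred at (281,116), with its tongue through the keeper at (281,205). The blue lid is still in place at the lower left, and the gripper is clear of everything.

```bash
python3 -c "
from plant import finish_job
print(finish_job())"
```

```text
the job is handed in; nothing more can be done
None
```

I closed both boxes, each with the lid of its own colour and the tongue home under the keeper, and handed the job in at about 19 s. In the last camera measurements each lid was within about 1 mm of centre; the hand-in gave no verdict back.

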